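# Present the blue watch to the inspection camera

## Robot

A 6-joint arm with a two-finger parallel gripper is mounted at the origin on the work surface. World frame = base frame: x ahead of the robot, y to its left, z up, the work surface at z = 0. Lengths are in mm, angles in degrees, forces in N, time in s.
With the tool pointing down it reaches from about 350 to 850 mm from the base axis. Payload 8.1 kg.
Tool frame: the origin (TCP) lies between the finger pads; the fingertips stand 11 mm ahead of it and the grasp point (between the pads) lies 8 mm behind it; z points along the fingers, y is the line along which they close (so a half turn about z gives the same grasp; the last joint's range is limited). The gripper opens to 85 mm and grips with 20 to 120 N. Pads are 22 mm wide; open, the fingers measure 114 mm over their backs; the gripper's body (76 mm by 85 mm) begins 54 mm behind the grasp point. The pads swing forward as they close: fully open they stand 13 mm farther back than shut.
Start: joints at [-79.206, 7.471, 85.268, -0, 87.261, -4.893], TCP at [162.255, -577.649, 207.892] pointing down, gripper open.
Joint ranges: [-169.43, 169.43], [-51.17, 129.36], [1.28, 143.12], [-76.62, 256.62], [0, 156.53], [-152.29, 152.29]. Speed limits (degrees/s): [136.94, 136.94, 159.86, 180, 180, 180].

## Interface

Orientations are given as [roll, pitch, yaw] about the fixed x, y, z axes, in that order (R = Rz(yaw) Ry(pitch) Rx(roll)).
In Python, from bench import r, snapshot, get_calibration gives the robot as it stands.
- The arm moves only by the tool step_arm, never from a script. Its argument "rows" is a list of rows, each a list of 2 entries, a list of its own where there are three numbers: the shift along the tool's x, y, z in mm, then the turn about the tool's z in degrees. In form: [[[tx, ty, tz], yaw], ...]. A call has 1 to 12 rows; each row is the pose to reach, as a shift and turn from the pose commanded when the call began, along the tool's axes at that moment; what a row does not reach only later rows make up. A row lasts 1/10 s, in which the tool goes at most 50 mm and 8.59 degrees, less where a joint would pass 70% of its speed; a pose out of reach is approached as far as the arm can. A call with a gripper value outside its range is refused whole. "fingers" is the opening, from 0 (shut) to 1 (fully open), set as the call begins (left out, the last holds). The fingers move at their own pace and stop on an object; "squeeze" is the grip in N (left out, the last holds). Time passes only in rows, so rows that repeat a pose let the fingers close. It gives the time, the measured TCP pose, the force, the opening and the grip force at its end, in the units of the state.
- r.sense(): the state, without advancing time (a new reading comes with each control period).
- snapshot(name): name is "side" or "top"; returns the picture (420x560x3 uint8, blue, green, red); there is no depth.
- get_calibration(name): a dict with "fovy" (degrees; the focal length in pixels is half the picture's height over the tangent of half this angle, whatever the lens; pixels are square), "cx", "cy" (the principal point, pixels), "dist" ([k1, k2, p1, p2, k3] as OpenCV has them; the pictures are not rectified), "eye" and "orientation" of the camera in the world. Camera axes: x right, y up, looking along -z (the intrinsics and any distortion apply to the point x, -y, -z); pixel columns grow to the right and rows downward; lengths in mm; the calibration is good to about 2 mm. A picture is of the moment at which its call begins. get_calibration takes no time and is no camera call.
- r.hand_in(): hands the job in; it is judged then, once.
The state is a dict: "time": time; "joint_pos": joint angles; "qd": joint speeds; "joint_efforts": joint torques, N m; "tool_pos": TCP position; "tcp_rot": TCP orientation; "ft_force": force on the tool from outside, world axes, zero at the start; "wrist_torque": the same for the moment, N m; "finger_gap": finger opening in mm; "grip_force": force on a finger pad.
Only numpy, scipy, OpenCV 4.12 (cv2) and the standard library are available. Lean on these libraries where they do the work, as an engineer would, in place of code of your own. Each camera call takes 0.05 s, during which the arm holds its last target. There are 200 camera calls.

## Task

Take the watch with the blue dial off its stand, gripping its grey pillow by the two ends and keeping your fingers off the watch itself, and present it to the inspection camera: hold it in the air with the centre of the dial on the lens's line of sight, 12 cm in front of the lens glass, the dial facing the lens squarely and 12 o'clock up as the camera sees it. Finish while still holding it there, quite still; do not shift the camera, the other watches or the other things on the table.

Things in the scene. Friction and masses are not known exactly. Their poses are not given: they have to be found in the camera images.
- watch_blue_mid (a point): centre of the firm grey pillow that carries the blue-dialled watch: 38 mm through from dial side to back, 60 mm from end to end, 44 mm tall; grip its two flat free ends (60 mm apart). On its stand the centre is 50 mm above the table and the dial looks 0.35 rad (20 degrees) above level. Axes while on the stand: y level, along the pillow end to end; x level, the way the dial faces; z up
- head_blue: the watch head with blue dial: steel case 40 mm across, 10 mm thick, on one long face of the pillow and rigid with it. Origin at the centre of the dial's face, 30 mm from the pillow's centre; x straight out of the dial, z to 12 o'clock, y to the crown at 3 o'clock (along the pillow, end to end)
- stand_blue: navy stand of the blue watch, fixed to the table: 74 mm deep, 46 mm wide (narrower than the pillow), sloping seat with a back, up to 60 mm high; the pillow simply lies in it and lifts straight up. Origin under its centre; x is where the dial faces
- lens: front of the inspection camera's lens: dark blue glass in a white ring 68 mm across, on a column stand at the far side of the table, looking towards the robot and 10 to 32 degrees down, 0.2 to 0.33 m above the table. Origin at the centre of the front glass; x out of the lens along the line of sight, z the camera's up, y level
- focus (a point): the point on the line of sight 120 mm in front of the lens glass, where the centre of the dial belongs; same axes as the lens. Behind the lens the camera is 90 mm long and 74 mm wide, on a 28 mm column 0.42 m high with a 140 x 160 mm base, the column about 0.14 m behind the lens glass: keep the arm clear of it
- watch_white: watch with a white dial and gold-coloured case, on a pillow and stand of the same shape; origin at the pillow's centre
- watch_black: watch with a black dial, on a pillow and stand of the same shape; origin at the pillow's centre
- gold_box: gold box, 65 x 65 x 70 mm; a bystander; origin under its middle
- loupe: black eye loupe, 34 mm across, 34 mm high; a bystander; origin under its middle
- screwdriver: small screwdriver lying flat, 130 mm long; a bystander; origin under its middle
- watch_blue: the whole rigid piece, pillow with blue-dialled watch, about 0.13 to 0.25 kg; origin and axes are those of point watch_blue_mid
Not all that is in view belongs to the job. What is shaped like the watch_blue but pink or red is not meant.

How it is judged:
By the outcome, as a careful person would: the job done as asked, in the order asked, and still so for the second after the job is handed in, while the arm keeps its last pose, push and grip.
It also fails if it takes over 40 s, if anything falls off the work surface, if the arm or the gripper's body presses on something with over 40 N, if the wrist force passes 120 N, or if a joint passes its speed limit or range.

## Working session

There is one attempt and no reset: what is moved stays moved. The work goes in short steps, Python scripts to look and compute and a tool call to move; the robot and the scene stay as the last step left them, time stands still between calls to the robot, and variables do not carry over. Pictures are saved under pics/ and viewed, at most 10 in all, crops included, and the job is handed in when it is done.

Besides the shell and the picture viewer there is one more tool, called after ">>>" by a JSON object that holds its "name" and its "arguments". step_arm: Moves the arm, as the interface text tells. Its arguments: {"type":"object","properties":{"rows":{"type":"array"},"fingers":{"type":"number"},"squeeze":{"type":"number"}},"required":["rows"]}

```bash
ls; mkdir -p pics; python3 - <<'E'
from bench import r,snapshot,get_calibration
import cv2
for n in("side","top"):
    cv2.imwrite(f"pics/{n}0.png",snapshot(n)); print(n,get_calibration(n))
print(r.sense())
E
```

```text
pics
side {'fovy': 53.23144724861801, 'cx': 286.5122163917373, 'cy': 205.37760475821028, 'dist': array([0.01480681, 0.        , 0.        , 0.        , 0.        ]), 'eye': array([420.99568953, 698.95789153, 964.015113  ]), 'orientation': array([  41.90725847,   -1.03279009, -166.56603167])}
top {'fovy': 46.212459548763476, 'cx': 275.9509634314969, 'cy': 206.6632391908557, 'dist': array([-0.02388616,  0.        ,  0.        ,  0.        ,  0.        ]), 'eye': array([ 285.57412744,   17.02286853, 1715.88626364]), 'orientation': array([ 11.33316086,  -0.10644863, -90.14535238])}
{'time': 0.1, 'joint_pos': array([-7.92037043e+01,  7.51193027e+00,  8.53232300e+01, -1.35249534e-03,
        8.72615629e+01, -4.89354169e+00]), 'qd': array([ 0.04047925, -0.05202822, -0.17621345, -0.02431881,  0.07297838,
       -0.03466413]), 'joint_efforts': array([ 1.71649546e-03, -5.70950460e+01, -5.01941407e+01, -2.02360643e-04,
        8.15352949e-03,  7.79418838e-05]), 'tool_pos': array([ 162.16475475, -577.11271729,  206.93555972]), 'tcp_rot': array([-1.79903514e+02, -6.90500579e-03,  1.56898973e+01]), 'ft_force': array([ 0.27100117, -0.03726153, -0.20616408]), 'wrist_torque': array([-0.06038123, -0.04262309,  0.0616432 ]), 'grip_force': 0.0, 'finger_gap': 85.25910670064748}
```

View pics/side0.png

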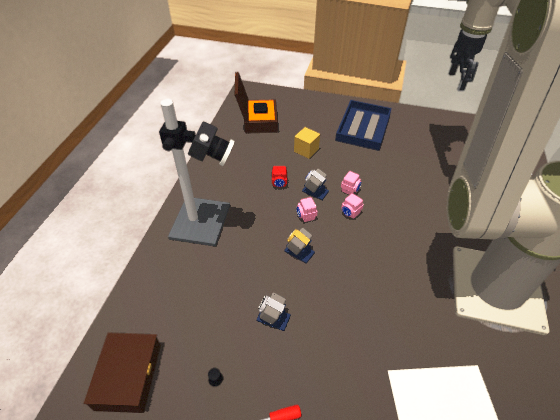

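View pics/top0.png

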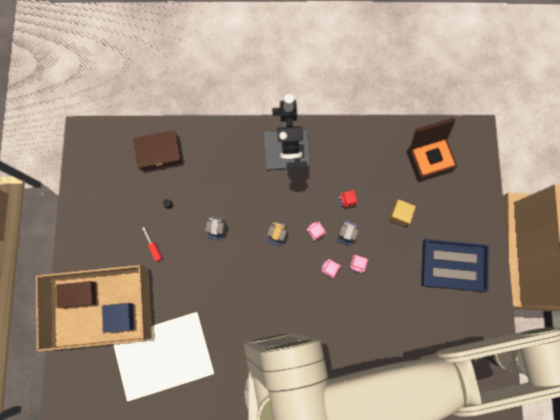

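The grey pillows are at side (317,183)/top (347,232), side (299,243)/top (277,232, gold case) and side (272,310)/top (215,228). The pink and red ones are decoys. The lens is near side (227,150)/top (290,155). Next is one close crop to tell blue from black.

```bash
python3 - <<'E'
import cv2,numpy as np
s=cv2.imread("pics/side0.png");t=cv2.imread("pics/top0.png")
c=lambda im,x,y,w,h,W,H:cv2.resize(im[y:y+h,x:x+w],(W,H),interpolation=cv2.INTER_CUBIC)
a=np.hstack([c(s,290,160,50,50,400,300*4//3)[:300*4//3],c(s,247,285,50,50,400,400)])
b=np.hstack([c(t,325,210,40,20,400,200),c(t,195,210,40,20,400,200)])
b=np.hstack([c(t,327,212,40,40,200,200),c(t,195,208,40,40,200,200),c(t,257,212,40,40,200,200),c(s,195,125,50,50,200,200)])
cv2.imwrite("pics/crop1.png",np.vstack([a,b]))
E
```

```text
(no output)
```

View pics/crop1.png

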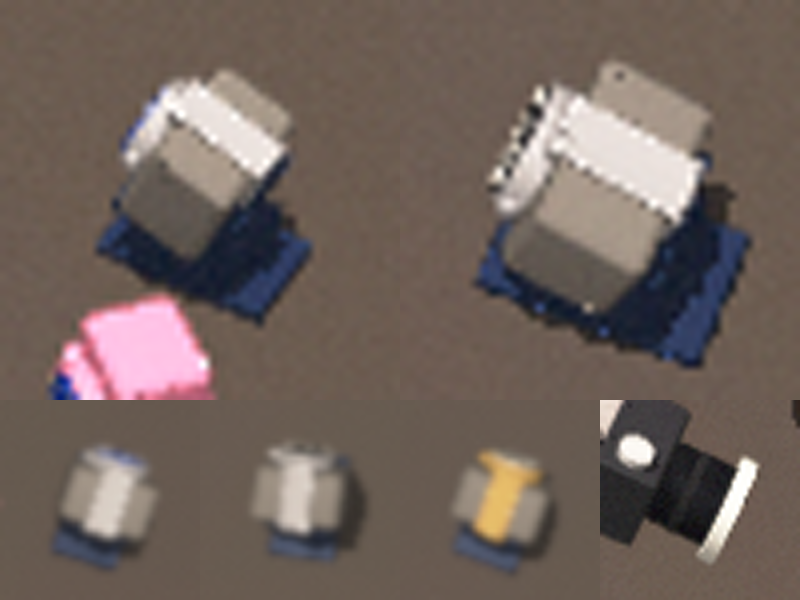

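The blue dial is the left one: side (317,183), top (347,232). The right one has a black dial. Next I'll enlarge the lens and the watch for corner picking.

```bash
python3 - <<'E'
import cv2,numpy as np
s=cv2.imread("pics/side0.png");t=cv2.imread("pics/top0.png")
def c(im,x,y,w,h,k,lab):
    o=cv2.resize(im[y:y+h,x:x+w],None,fx=k,fy=k,interpolation=cv2.INTER_CUBIC)
    for i in range(0,w,10):
        cv2.line(o,(i*k,0),(i*k,6),(0,255,0),1); cv2.putText(o,str(x+i),(i*k,16),0,.35,(0,255,255),1)
    for i in range(0,h,10):
        cv2.line(o,(0,i*k),(6,i*k),(0,255,0),1); cv2.putText(o,str(y+i),(8,i*k+4),0,.35,(0,255,255),1)
    return o
a=c(s,155,95,100,75,8,'')  ; cv2.imwrite("pics/lens_s.png",a)
b=np.hstack([c(t,265,88,50,75,8,''),np.vstack([c(s,296,160,40,40,10,'')[:,:400],c(t,330,215,40,20,10,'')])]); cv2.imwrite("pics/lens_t.png",b[:600])
b=np.hstack([c(t,265,88,50,75,8,''),np.vstack([c(s,298,164,40,37,8,'')[:300,:320],c(t,328,213,40,37,8,'')[:300,:320][:,:]])[:592].copy()]) if 0 else None
E
python3 - <<'E'
import cv2
print(cv2.imread('pics/lens_t.png').shape)
E
```

```text
(600, 800, 3)
```

View pics/lens_s.png

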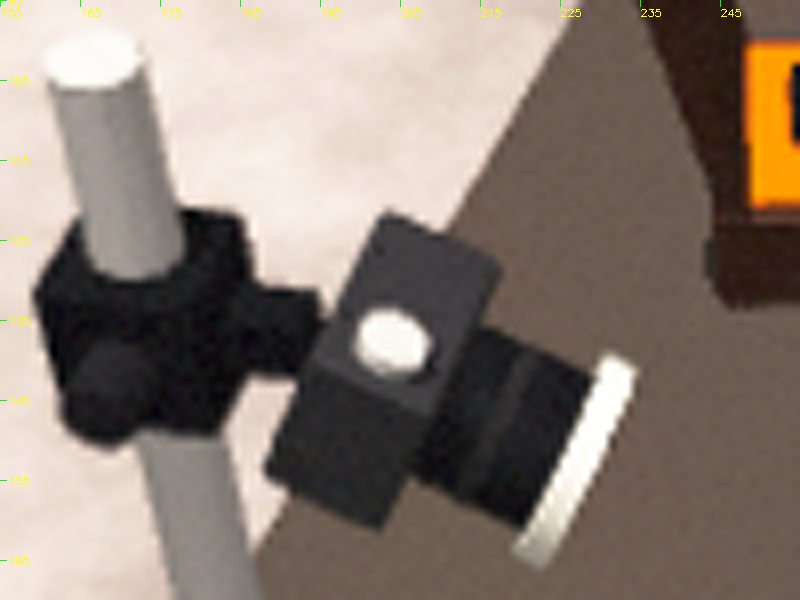

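View pics/lens_t.png

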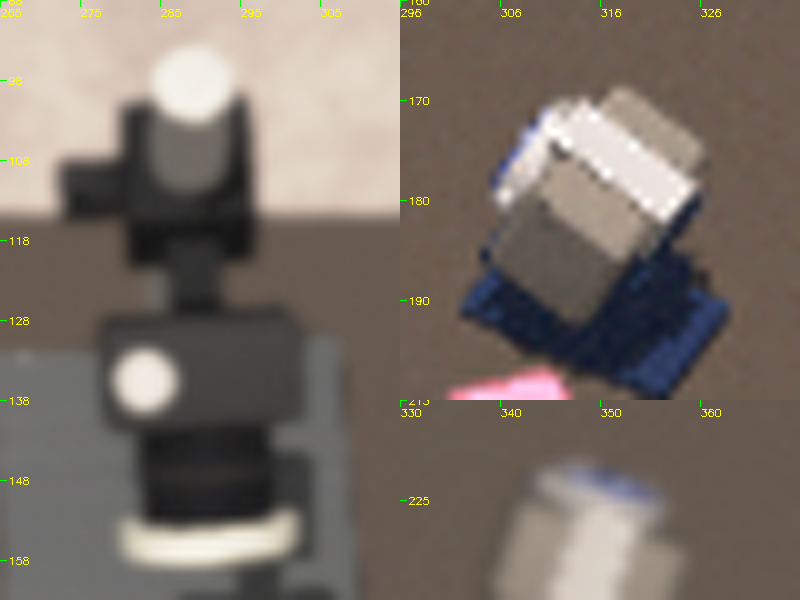

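Lens ring front rim in side: (234.4,141.2)–(223.5,166). Ring in top: (280..302,155). Pillow near-end corners in side: (311,175.5), (304.7,185), (313.5,192.2), (320,185.8). I'll fit models to these points.

```bash
cat > h.py <<'E'
import numpy as np,cv2
from scipy.spatial.transform import Rotation as Ro
from scipy.optimize import least_squares
from bench import r,snapshot,get_calibration
CAL={n:get_calibration(n) for n in("side","top")}
def proj(n,P):
    c=CAL[n];R=Ro.from_euler('xyz',c['orientation'],degrees=True).as_matrix()
    q=(np.atleast_2d(P)-c['eye'])@R*[1,-1,-1]
    f=210/np.tan(np.radians(c['fovy']/2))
    K=np.array([[f,0,c['cx']],[0,f,c['cy']],[0,0,1]])
    return cv2.projectPoints(q.reshape(-1,1,3),np.zeros(3),np.zeros(3),K,c['dist'])[0].reshape(-1,2)
def frame(yaw,down): # x out, tilted down>0 ; z up
    return Ro.from_euler('ZY',[yaw,down],degrees=True).as_matrix()
E
cat > fit.py <<'E'
from h import *
th=np.linspace(0,2*np.pi,181)
circ=lambda x:np.c_[x+0*th,34*np.cos(th),34*np.sin(th)]
def ext(n,P,o): # contour point nearest observation
    p=proj(n,P);return p[np.argmin(((p-o)**2).sum(1))]
u=np.array([.4,-.917])
# column cap
col=least_squares(lambda p:np.r_[proj('side',[p[0],p[1],420])[0]-[166.6,102.3],proj('top',[p[0],p[1],420])[0]-[288.8,98.]],[750,0])
C=col.x;print('col',C,np.round(col.fun,2))
ringS=[((234.2,141.),0,-1),((223.3,165.7),0,1),((231.,139.2),1,-1),((219.3,163.3),1,1)]
boxS=[((203.4,121.3),(-90,1)),((217.4,128.2),(0,1)),((208,146.3),(0,2)),((195.3,139.8),(-90,2)),((188.2,153.5),(-90,3)),((202.2,160.8),(0,3))]
boxT=[((277.6,128),(-90,2)),((301.2,126.8),(-90,1)),((278.4,141.3),(0,2)),((302.2,139.5),(0,1))]
def res(v,col=True):
    L=v[:3];R=frame(v[3],v[4]);t,d,hh=v[5:8];W=lambda p:np.atleast_2d(p)@R.T+L
    e=[]
    for o,k,sg in ringS:
        p=proj('side',W(circ(-t*k)));i=np.argmax(sg*(p@[-.4,.917]));e+=list(p[i]-o)
    p=proj('top',W(np.r_[circ(0),circ(-t)]))
    e+=[p[:,0].min()-279.6,p[:,0].max()-302.1,p[:,1].max()-158.2]
    cn={1:(-37,hh),2:(37,hh),3:(37,-hh)}
    for n,B in(('side',boxS),('top',boxT)):
        for o,(x,k) in B:
            y,z=cn[k];xx=-90 if x else -90+d
            e+=list((proj(n,W([xx,y,z]))[0]-o)*.7)
    h=R[:2,0]/np.hypot(*R[:2,0]);dC=C-L[:2]
    e+=[(dC[0]*h[1]-dC[1]*h[0])/3*col,(-(dC@h)-140)/8]
    return np.array(e)
for col in(1,0):
    s=least_squares(res,[610,0,270,180,20,8,45,27],kwargs=dict(col=col),loss='soft_l1')
    cov=np.linalg.inv(s.jac.T@s.jac)
    print(np.round(s.x,1),np.round(np.sqrt(np.diag(cov)),1));print(np.round(res(s.x,col),1))
    if col: R=frame(s.x[3],s.x[4]);print('focus',s.x[:3]+120*R[:,0])
wS=[((310.8,175.3),(1,1,1)),((304.5,185),(1,1,-1)),((313.3,192),(-1,1,-1)),((319.8,185.6),(-1,1,1)),((318,168.6),(1,-1,1)),((326,174.8),(-1,-1,1))]
wT=[((342,225),(1,1,1)),((358.4,229.6),(1,-1,1)),((339.4,233.6),(-1,1,1)),((356,239),(-1,-1,1))]
def rw(v):
    R=frame(v[2],-20.05);W=lambda p:R@(np.array(p)*[19,30,22])+[v[0],v[1],50]
    return np.concatenate([proj('side',W(p))[0]-o for o,p in wS]+[.5*(proj('top',W(p))[0]-o) for o,p in wT])
s=least_squares(rw,[400,-200,0],loss='soft_l1');print('watch',np.round(s.x,1));print(np.round(s.fun,1))
E
python3 fit.py
```

```text
col [856.3303026  -18.38440797] [ 0.19 -2.18 -1.63  0.22]
[729.7 -33.6 278.5 187.3  23.4  10.1  37.6  87.3] [1.7 2.2 2.6 1.4 1.2 2.8 3.4 3.7]
[ -0.5  -0.3   0.3   0.8  -1.1  -0.1   0.5   1.7   0.2   0.4  -0.   -2.8
   1.1  -1.3   0.9  10.1 -25.4   8.3 -25.5   0.3  -0.1   0.1  -1.4  18.
  -1.  -16.7   2.   18.4  -1.1 -16.3   2.4  -0.3  -1.6]
focus [620.47326727 -47.48842938 230.78159136]
[729.4 -33.1 279.2 188.3  23.4  10.1  37.9  86.1] [1.8 2.3 2.9 2.1 1.2 2.9 3.4 4.6]
[ -0.5  -0.4   0.5   0.8  -1.2  -0.2   0.6   1.7   0.1   0.2   0.1  -2.8
   1.4  -1.1   1.2   9.9 -25.2   8.  -25.2   0.1  -0.    0.   -1.4  17.6
  -1.2 -17.    2.2  18.2  -1.2 -16.4   2.6  -0.   -1.5]
watch [ 532.3 -232.6  -16.6]
[-1.8  2.1 -0.5  0.2  0.6  0.3 -0.6 -0.9  0.1 -2.8  2.  -1.8 -0.4 -0.
  0.   0.1 -0.7  1.  -0.4  0.7]
```

```bash
sed -i 's/1:(-37,hh),2:(37,hh),3:(37,-hh)/1:(37,hh),2:(-37,hh),3:(-37,-hh)/' fit.py; python3 fit.py
```

```text
col [856.3303026  -18.38440797] [ 0.19 -2.18 -1.63  0.22]
[727.7 -32.5 280.7 185.4  26.7  11.1  37.3  24.9] [1.8 1.9 2.3 1.5 2.  2.2 2.3 2.2]
[ 0.9 -0.2  0.1  0.3 -0.  -0.4 -0.1  0.7 -0.1  0.1  0.7 -0.7 -0.5 -0.5
 -0.4  0.5  0.6 -1.1  0.1 -0.6  0.1 -0.2 -0.3 -0.6  0.8  0.4  0.  -0.4
  0.3  0.3 -0.   0.6 -1.3]
focus [621.03082767 -42.61217478 226.66997473]
[727.4 -32.3 280.7 184.   25.6  11.4  37.6  25. ] [1.8 1.9 2.3 2.  2.2 2.2 2.2 2.2]
[ 1.  -0.2  0.2  0.3  0.  -0.4 -0.1  0.7 -0.   0.1  0.5 -0.5 -0.5 -0.2
 -0.4  0.3  0.6 -1.4  0.  -0.6  0.1 -0.2 -0.3 -0.3  0.4  0.7  0.1 -0.3
  0.1  0.5  0.1  0.  -1.3]
watch [ 532.3 -232.6  -16.6]
[-1.8  2.1 -0.5  0.2  0.6  0.3 -0.6 -0.9  0.1 -2.8  2.  -1.8 -0.4 -0.
  0.   0.1 -0.7  1.  -0.4  0.7]
```

Fit results:
- **Lens:** (728,−32,281), yaw about 185°, looking 26° down.
- **Watch:** (532,−233), yaw −16.6°.

The dial therefore needs a yaw of about +22° and about +6° more pitch. Moving above the watch now.

>>> {"name": "step_arm", "arguments": {"rows": [[[15,-8,0],1],[[50,-26,0],4],[[92,-48,0],7],[[135,-70,0],10],[[180,-93,0],13],[[225,-116,0],16],[[270,-140,0],19],[[315,-163,0],22],[[360,-186,0],26],[[400,-207,10],29],[[432,-223,20],31],[[449,-232,30],32.3]], "fingers": 1}}

```text
time: 1.3
tool_pos: [533.5, -230.1, 177.1]
tcp_rot: [-180.0, 0.0, -16.5]
ft_force: [-0.2, 0.2, -0.5]
finger_gap: 85.3
grip_force: 0.0
```

>>> {"name": "step_arm", "arguments": {"rows": [[[0,0,0],0],[[0,0,0],0],[[0,0,0],0]]}}

```text
time: 1.6
tool_pos: [531.3, -233.8, 178.2]
tcp_rot: [180.0, -0.0, -16.6]
ft_force: [0.2, 0.7, 0.4]
finger_gap: 85.0
grip_force: 0.0
```

>>> {"name": "step_arm", "arguments": {"rows": [[[0,0,25],0],[[0,0,55],0],[[0,0,75],0],[[0,0,82],0],[[0,0,82],0],[[0,0,82],0]]}}

```text
time: 2.2
tool_pos: [532.3, -233.8, 97.5]
tcp_rot: [180.0, -0.1, -16.7]
ft_force: [0.8, -0.9, 0.9]
finger_gap: 85.5
grip_force: 0.0
```

```bash
python3 - <<'E'
from h import *
s=snapshot("side");t=snapshot("top");st=r.sense();print(st['tool_pos'],st['tcp_rot'])
cv2.imwrite("pics/s2.png",s);cv2.imwrite("pics/t2.png",t)
def c(im,x,y,w,h,k):
    o=cv2.resize(im[y:y+h,x:x+w],None,fx=k,fy=k,interpolation=cv2.INTER_CUBIC)
    for i in range(0,w,10): cv2.putText(o,str(x+i),(i*k,10),0,.35,(0,255,255),1)
    for i in range(0,h,10): cv2.putText(o,str(y+i),(0,i*k+4),0,.35,(0,255,255),1)
    return o
cv2.imwrite("pics/c2.png",np.hstack([c(s,285,140,50,60,8),c(t,322,195,50,60,8)])[:600])
E
```

```text
[ 532.79204057 -233.75945924   97.8563171 ] [ 1.79961960e+02 -1.64834678e-01 -1.66304192e+01]
```

View pics/c2.png

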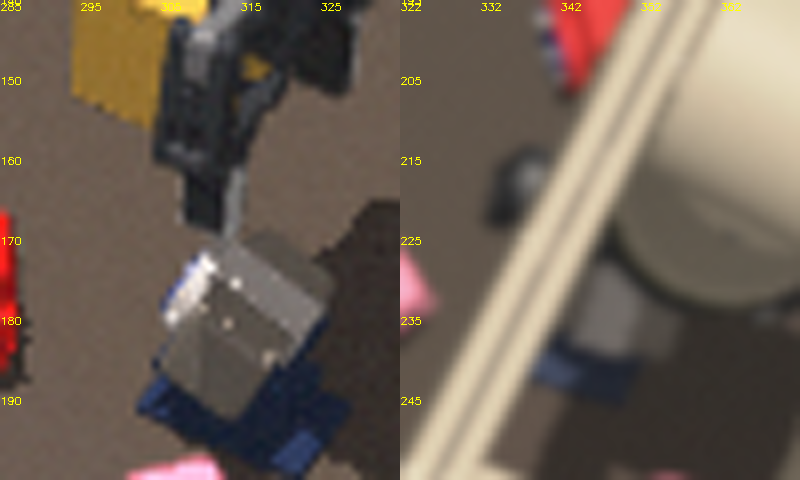

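The near fingertip in side is at about (310.6,168.5), with the pillow below it. I'll check this against the expected projection.

```bash
python3 - <<'E'
from h import *
R=frame(-16.6,0)
for z in(87,100):
  for x in(-11,11):
    for y in (42.5,57): print(z,x,y,proj('side',R@[x,y,0]+[532.8,-233.8,z])[0].round(1))
E
```

```text
87 -11 42.5 [313.5 179.8]
87 -11 57 [311.2 182.8]
87 11 42.5 [307.  177.1]
87 11 57 [304.7 180.1]
100 -11 42.5 [313.8 176.7]
100 -11 57 [311.5 179.6]
100 11 42.5 [307.2 174. ]
100 11 57 [304.9 176.9]
```

```bash
python3 - <<'E'
from h import *
R=frame(15.69,0)
for z in(196,209,222):
  for y in (-50,50): print(z,y,proj('side',R@[0,y,0]+[162.2,-577.4,z])[0].round(1))
s=cv2.imread('pics/side0.png');k=8
def c(im,x,y,w,h,k):
    o=cv2.resize(im[y:y+h,x:x+w],None,fx=k,fy=k,interpolation=cv2.INTER_CUBIC)
    for i in range(0,w,10): cv2.putText(o,str(x+i),(i*k,10),0,.35,(0,0,255),1)
    for i in range(0,h,10): cv2.putText(o,str(y+i),(0,i*k+4),0,.35,(0,0,255),1)
    return o
s2=snapshot('side');cv2.imwrite('pics/s3.png',s2)
for y in(-50,50):
  for x in(-11,11):
    p=proj('side',frame(-16.6,0)@[x,y,0]+[532.8,-233.8,100])[0];cv2.drawMarker(s2,tuple(np.int32(p.round())),(0,255,0),0,3)
cv2.imwrite('pics/c3.png',np.hstack([c(s,440,50,50,50,8),c(s2,285,130,50,50,8)]))
E
```

```text
196 -50 [446.3  86.3]
196 50 [455.5 103.8]
209 -50 [447.5  82.8]
209 50 [456.8 100.3]
222 -50 [448.7  79.3]
222 50 [458.1  96.7]
```

View pics/c3.png

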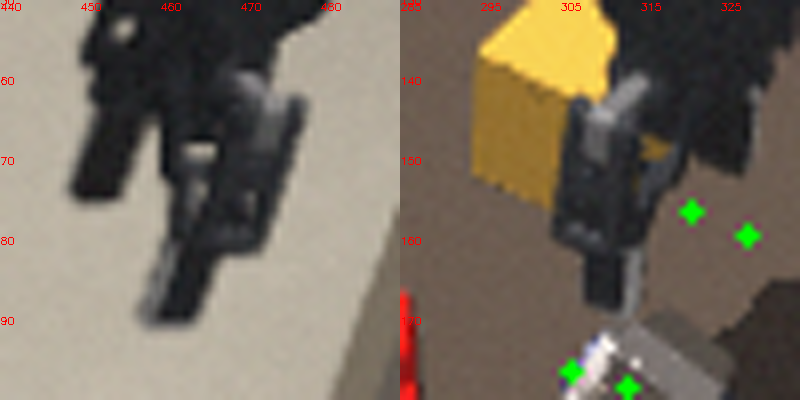

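```bash
python3 - <<'E'
from h import *
print('base',proj('side',[[0,0,0],[0,0,100]]).round(1), proj('top',[[0,0,0]]).round(1))
# stand corners of blue & col base
R=frame(-16.6,0)
print('colbase',proj('side',[[856.3,-18.4,0],[856,-18,420]]).round(1),proj('top',[[856.3,-18.4,0]]).round(1))
# solve tip positions with both fingers, from start picture and from now: z and y' half gap free, lateral offset
from scipy.optimize import least_squares
for T,yaw,near,far in(((162.2,-577.4,207),15.69,(460,90),(450,74.7)),((532.8,-233.8,97.9),-16.6,(310.5,168.8),(325.5,151.5))):
  R=frame(yaw,0)
  f=lambda v:np.r_[proj('side',R@[v[2],v[0],0]+np.array(T)+[0,0,v[1]])[0]-near,proj('side',R@[v[2],-v[0],0]+np.array(T)+[0,0,v[1]])[0]-far]
  s=least_squares(f,[45,0,0]);print('halfgap,dz,dx',s.x.round(1),s.fun.round(1))
E
```

```text
base [[496.  287.6]
 [511.8 266.4]] [[280.3 392.8]]
colbase [[194.4 220.9]
 [166.9 100.2]] [[284.4 145.7]]
halfgap,dz,dx [46.  35.4  1.3] [-0.6  0.3  0.6 -0.3]
halfgap,dz,dx [46.3 31.  -1.3] [ 0.4  0.3 -0.4 -0.3]
```

The tips appear about 30 mm higher than the nominal geometry says. I'll descend carefully and check from close by.

>>> {"name": "step_arm", "arguments": {"rows": [[[0,0,10],0],[[0,0,25],0],[[0,0,40],0],[[0,0,50],0],[[0,0,54],0],[[0,0,54],0],[[0,0,54],0]]}}

```text
time: 3.05
tool_pos: [532.1, -233.0, 42.1]
tcp_rot: [180.0, -0.0, -16.6]
ft_force: [-0.3, -0.4, 1.0]
finger_gap: 85.4
grip_force: 0.0
```

```bash
python3 - <<'E'
from h import *
s=snapshot("side");cv2.imwrite("pics/s4.png",s);k=10
T=r.sense()['tool_pos'];print(T)
o=cv2.resize(s[135:195,280:340],None,fx=k,fy=k,interpolation=cv2.INTER_CUBIC)
for i in range(0,60,10): cv2.putText(o,str(280+i),(i*k,10),0,.35,(0,255,255),1);cv2.putText(o,str(135+i),(0,i*k+4),0,.35,(0,255,255),1)
cv2.imwrite("pics/c4.png",o)
E
```

```text
[ 532.31310902 -233.15561918   42.50026706]
```

View pics/c4.png

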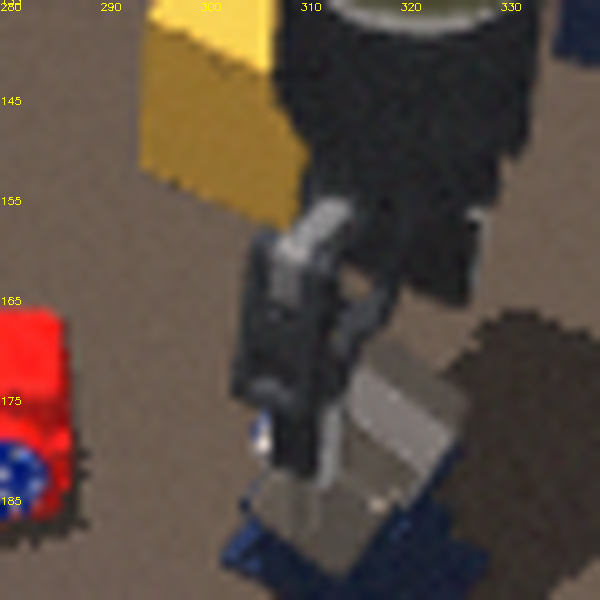

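The far finger ends at (325,165), with bare table below it, so the tips really are still high. I'll lower it another 18 mm, which is safe under either geometry.

>>> {"name": "step_arm", "arguments": {"rows": [[[0,0,4],0],[[0,0,9],0],[[0,0,14],0],[[0,0,18],0],[[0,0,18],0],[[0,0,18],0]]}}

```text
time: 3.7
tool_pos: [531.6, -232.8, 23.6]
tcp_rot: [-180.0, 0.0, -16.6]
ft_force: [0.1, 0.4, 0.1]
finger_gap: 85.6
grip_force: 0.0
```

```bash
python3 - <<'E'
from h import *
s=snapshot("side");cv2.imwrite("pics/s5.png",s);k=10
T=r.sense()['tool_pos'];print(T)
for yy in(46,-46):
  for zz in(2,10,20,30): print(yy,zz,proj('side',frame(-16.6,0)@[0,yy,0]+T+[0,0,zz])[0].round(1))
o=cv2.resize(s[135:195,280:340],None,fx=k,fy=k,interpolation=cv2.INTER_CUBIC)
for i in range(0,60,10): cv2.putText(o,str(280+i),(i*k,10),0,.35,(0,255,255),1);cv2.putText(o,str(135+i),(0,i*k+4),0,.35,(0,255,255),1)
cv2.imwrite("pics/c5.png",o)
E
```

```text
[ 531.86505937 -232.89064787   23.94051071]
46 2 [308.7 193.5]
46 10 [308.9 191.8]
46 20 [309.1 189.5]
46 30 [309.3 187.2]
-46 2 [322.2 175.8]
-46 10 [322.4 174. ]
-46 20 [322.6 171.7]
-46 30 [322.9 169.4]
```

View pics/c5.png

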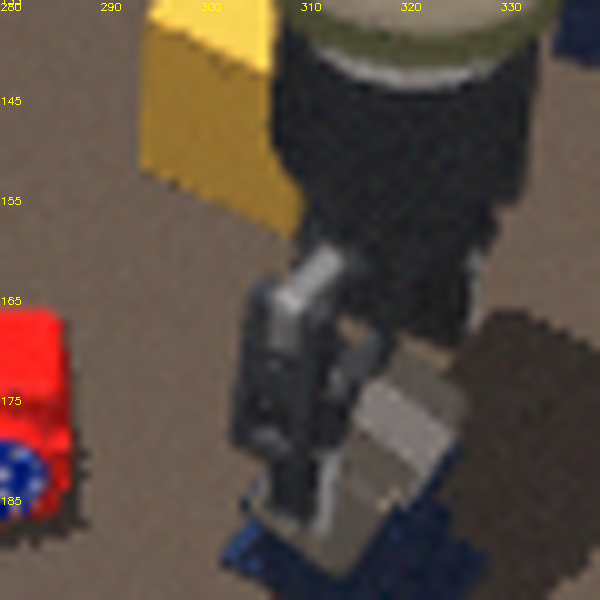

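The tip is at (309,186), which projects to about mid-height on the pillow's end face. Another 14 mm down, gently, centres the pads. I'm watching the force.

>>> {"name": "step_arm", "arguments": {"rows": [[[0,0,2],0],[[0,0,4],0],[[0,0,6],0],[[0,0,8],0],[[0,0,8],0],[[0,0,8],0]]}}

```text
time: 4.35
tool_pos: [531.7, -232.8, 15.8]
tcp_rot: [-180.0, 0.0, -16.6]
ft_force: [-0.9, 0.4, 0.6]
finger_gap: 85.4
grip_force: 0.0
```

>>> {"name": "step_arm", "arguments": {"rows": [[[0,0,2],0],[[0,0,4],0],[[0,0,6],0],[[0,0,6],0],[[0,0,6],0]]}}

```text
time: 4.85
tool_pos: [531.7, -232.8, 9.8]
tcp_rot: [-180.0, 0.0, -16.6]
ft_force: [0.6, 0.8, 0.9]
finger_gap: 85.1
grip_force: 0.0
```

>>> {"name": "step_arm", "arguments": {"rows": [[[0,0,0],0],[[0,0,0],0],[[0,0,0],0],[[0,0,0],0],[[0,0,0],0],[[0,0,0],0],[[0,0,0],0],[[0,0,0],0]], "fingers": 0, "squeeze": 30}}

```text
time: 5.65
tool_pos: [532.1, -232.9, 10.3]
tcp_rot: [-180.0, -0.0, -16.6]
ft_force: [-1.1, 2.3, 5.6]
finger_gap: 59.7
grip_force: 33.1
```

>>> {"name": "step_arm", "arguments": {"rows": [[[0,0,-3],0],[[0,0,-10],0],[[0,0,-18],0],[[0,0,-25],0],[[0,0,-27],0],[[0,0,-27],0],[[0,0,-27],0]]}}

```text
time: 6.35
tool_pos: [531.7, -232.8, 36.8]
tcp_rot: [-180.0, 0.0, -16.6]
ft_force: [0.4, -0.4, -2.1]
finger_gap: 59.6
grip_force: 32.7
```

```bash
python3 - <<'E'
from h import *
s=r.sense();print(s['tool_pos'],s['ft_force'],s['wrist_torque'],s['finger_gap'])
cv2.imwrite("pics/s6.png",snapshot("side"))
E
```

```text
[ 531.66257764 -232.84122499   36.78649105] [ 0.41843073 -0.42838181 -2.146259  ] [ 0.0321233   0.02437841 -0.03317333] 59.64539628796638
```

Lifted cleanly (about 2 N of weight). Next I'll back the pillow's lower rear gently against the stand's own back edge, to pivot it about 6° dial-up in the grip.

>>> {"name": "step_arm", "arguments": {"rows": [[[-2,0,0],0],[[-4,0,0],0],[[-6,0,0],0],[[-6,0,0],0],[[-6,0,0],0]]}}

```text
time: 6.9
tool_pos: [526.0, -231.1, 36.9]
tcp_rot: [180.0, -0.0, -16.6]
ft_force: [0.2, -0.1, -1.8]
finger_gap: 59.5
grip_force: 32.7
```

>>> {"name": "step_arm", "arguments": {"rows": [[[-1,0,0],0],[[-1,0,0],0],[[-1,0,0],0]]}}

```text
time: 7.2
tool_pos: [525.1, -230.9, 36.9]
tcp_rot: [-180.0, -0.0, -16.6]
ft_force: [-0.3, -0.2, -1.9]
finger_gap: 59.5
grip_force: 32.7
```

>>> {"name": "step_arm", "arguments": {"rows": [[[-1,0,0],0],[[-1,0,0],0],[[-1,0,0],0]]}}

```text
time: 7.5
tool_pos: [524.1, -230.6, 36.9]
tcp_rot: [-180.0, 0.0, -16.6]
ft_force: [-1.0, -0.8, -1.6]
finger_gap: 59.4
grip_force: 32.7
```

>>> {"name": "step_arm", "arguments": {"rows": [[[-1,0,0],0],[[-1,0,0],0],[[-1,0,0],0]]}}

```text
time: 7.8
tool_pos: [523.1, -230.3, 36.9]
tcp_rot: [-180.0, 0.0, -16.6]
ft_force: [0.5, -0.6, -2.0]
finger_gap: 60.3
grip_force: 32.7
```

>>> {"name": "step_arm", "arguments": {"rows": [[[-1,0,0],0],[[-1,0,0],0],[[-1,0,0],0]]}}

```text
time: 8.1
tool_pos: [522.2, -230.0, 36.9]
tcp_rot: [-180.0, -0.0, -16.6]
ft_force: [-0.4, 0.3, -2.1]
finger_gap: 59.5
grip_force: 32.7
```

>>> {"name": "step_arm", "arguments": {"rows": [[[-1,0,0],0],[[-1,0,0],0],[[-1,0,0],0]]}}

```text
time: 8.4
tool_pos: [521.2, -229.7, 36.9]
tcp_rot: [-180.0, 0.0, -16.6]
ft_force: [-0.4, -0.5, -1.5]
finger_gap: 59.6
grip_force: 32.7
```

>>> {"name": "step_arm", "arguments": {"rows": [[[-1,0,0],0],[[-1,0,0],0],[[-1,0,0],0]]}}

```text
time: 8.7
tool_pos: [520.3, -229.5, 36.9]
tcp_rot: [180.0, -0.0, -16.6]
ft_force: [-0.0, 0.1, -1.6]
finger_gap: 60.0
grip_force: 32.7
```

>>> {"name": "step_arm", "arguments": {"rows": [[[-1,0,0],0],[[-1,0,0],0],[[-1,0,0],0]]}}

```text
time: 9.0
tool_pos: [519.3, -229.2, 36.9]
tcp_rot: [-180.0, 0.0, -16.6]
ft_force: [0.1, -0.5, -1.7]
finger_gap: 59.5
grip_force: 32.7
```

>>> {"name": "step_arm", "arguments": {"rows": [[[-1,0,0],0],[[-1,0,0],0],[[-1,0,0],0]]}}

```text
time: 9.3
tool_pos: [518.4, -228.9, 36.9]
tcp_rot: [-180.0, 0.0, -16.6]
ft_force: [0.5, 0.5, -3.1]
finger_gap: 59.4
grip_force: 32.7
```

>>> {"name": "step_arm", "arguments": {"rows": [[[-1,0,0],0],[[-1,0,0],0],[[-1,0,0],0]]}}

```text
time: 9.6
tool_pos: [517.4, -228.6, 36.9]
tcp_rot: [180.0, 0.0, -16.6]
ft_force: [0.4, -0.4, -1.9]
finger_gap: 60.0
grip_force: 32.7
```

>>> {"name": "step_arm", "arguments": {"rows": [[[-1,0,0],0],[[-1,0,0],0],[[-1,0,0],0]]}}

```text
time: 9.9
tool_pos: [516.5, -228.3, 36.9]
tcp_rot: [-180.0, -0.0, -16.6]
ft_force: [1.0, -0.2, -1.5]
finger_gap: 59.5
grip_force: 32.7
```

```bash
cat > pit.py <<'E'
from h import *
from scipy.ndimage import map_coordinates
from itertools import product
E_=[((1,1,1),(-1,1,1)),((-1,1,1),(-1,1,-1)),((-1,1,-1),(1,1,-1)),((-1,1,1),(-1,-1,1)),((-1,-1,1),(1,-1,1))]
def score(img,C,yaw,rng=range(-5,56,1),n='side',m=3):
    g=cv2.GaussianBlur(img,(3,3),0.7).astype(np.float32)
    gx=cv2.Sobel(g,cv2.CV_32F,1,0);gy=cv2.Sobel(g,cv2.CV_32F,0,1)
    out=[]
    for p in rng:
        R=frame(yaw,-p);S=[]
        for a,b in E_:
            q=proj(n,np.linspace(R@(np.array(a)*[19,30,22])+C,R@(np.array(b)*[19,30,22])+C,24))
            t=q[-1]-q[0];nn=np.array([-t[1],t[0]])/np.hypot(*t)
            S.append((q,nn))
        best=(0,)
        for dx,dy in product(np.arange(-m,m+.1,.5),repeat=2):
            v=0
            for q,nn in S:
                c=[q[:,1]+dy,q[:,0]+dx]
                d=np.stack([nn[0]*map_coordinates(gx[...,k],c,order=1)+nn[1]*map_coordinates(gy[...,k],c,order=1) for k in range(3)])
                v+=np.minimum(np.abs(d).max(0),120).mean()
            if v>best[0]: best=(v,dx,dy)
        out.append((best[0],p)+best[1:])
    return sorted(out,reverse=True)[:4]
E
python3 - <<'E'
from pit import *
R=frame(-16.6,0)
C0=np.array([532.3,-232.6,50])
f=lambda n,C:print(n,[(round(float(a),0),p,x,y) for a,p,x,y in score(cv2.imread(f'pics/{n}.png') if n!='now' else NOW,C,-16.6)])
f('side0',C0);f('s2',C0);f('s6',C0+[0,0,26.7])
NOW=snapshot('side');cv2.imwrite('pics/s7.png',NOW)
f('now',C0+R@[-16,0,26.7])
E
```

```text
side0 [(552.0, 20, np.float64(-1.0), np.float64(0.5)), (552.0, 19, np.float64(-1.0), np.float64(0.5)), (552.0, 21, np.float64(-1.0), np.float64(0.5)), (551.0, 18, np.float64(-1.0), np.float64(0.5))]
s2 [(415.0, 23, np.float64(-1.0), np.float64(1.0)), (415.0, 22, np.float64(-1.0), np.float64(1.0)), (414.0, 24, np.float64(-1.0), np.float64(1.0)), (413.0, 21, np.float64(-0.5), np.float64(1.0))]
s6 [(372.0, 36, np.float64(1.0), np.float64(-1.0)), (371.0, 35, np.float64(1.0), np.float64(-1.0)), (371.0, 37, np.float64(1.0), np.float64(-1.0)), (371.0, 34, np.float64(1.0), np.float64(-1.0))]
now [(382.0, 55, np.float64(-2.5), np.float64(1.0)), (381.0, 54, np.float64(-2.5), np.float64(1.0)), (380.0, 53, np.float64(-2.5), np.float64(1.0)), (380.0, 52, np.float64(-2.5), np.float64(1.0))]
```

```bash
python3 - <<'E'
from pit import *
R=frame(-16.6,0);C0=np.array([532.3,-232.6,50])
def panel(n,C,x0,y0,ps):
    im=cv2.imread(f'pics/{n}.png');k=10
    o=cv2.resize(im[y0:y0+30,x0:x0+40],None,fx=k,fy=k,interpolation=cv2.INTER_CUBIC);w=o.copy()
    for p,c in ps:
        for a,b in E_:
            Rr=frame(-16.6,-p);q=proj('side',[Rr@(np.array(v)*[19,30,22])+C for v in(a,b)])+[-.75,.75]
            q=((q-[x0,y0]+.5)*k).astype(int);cv2.line(w,tuple(map(int,q[0])),tuple(map(int,q[1])),c,1)
    return np.hstack([o,w])
cv2.imwrite('pics/v10.png',np.vstack([panel('s6',C0+[0,0,26.7],295,160,[(20,(0,255,0)),(36,(0,0,255))]),panel('s7',C0+R@[-16,0,26.7],300,160,[(20,(0,255,0)),(36,(0,0,255)),(52,(255,0,255))])]))
for n,C in(('side0',C0),('s2',C0),('s6',C0+[0,0,26.7]),('s7',C0+R@[-16,0,26.7])):
    print(n,[(round(float(a)),p,float(x),float(y)) for a,p,x,y in score(cv2.imread(f'pics/{n}.png'),C,-16.6,m=1)])
E
```

```text
side0 [(552, 20, -1.0, 0.5), (552, 19, -1.0, 0.5), (552, 21, -1.0, 0.5), (551, 18, -1.0, 0.5)]
s2 [(415, 23, -1.0, 1.0), (415, 22, -1.0, 1.0), (414, 24, -1.0, 1.0), (413, 21, -0.5, 1.0)]
s6 [(372, 36, 1.0, -1.0), (371, 35, 1.0, -1.0), (371, 37, 1.0, -1.0), (371, 34, 1.0, -1.0)]
s7 [(372, 20, 1.0, 0.0), (371, 21, 1.0, 0.0), (371, 19, 1.0, 0.0), (370, 22, 1.0, 0.0)]
```

View pics/v10.png

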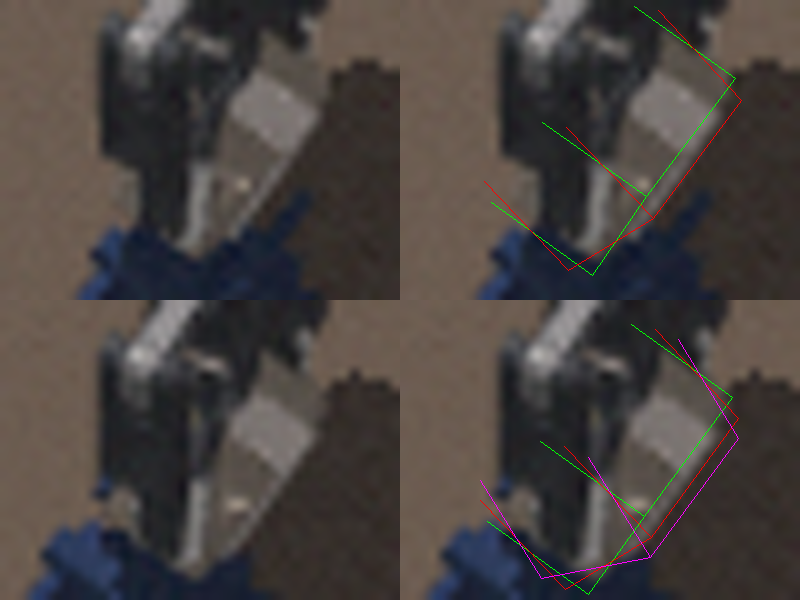

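The composite shows the strap's front-to-back edge steepened from about 36° to about 50° in the picture. So the pillow has already tipped dial-up, perhaps by 10–20°, even though no force was felt. I'll carry it into clear air nearer the side camera to measure its tilt.

>>> {"name": "step_arm", "arguments": {"rows": [[[0,0,-4],0],[[0,0,-16],0],[[0,0,-36],0],[[0,0,-62],0],[[0,0,-90],0],[[-6,-14,-115],-1],[[-18,-44,-138],-3],[[-32,-80,-160],-5.5],[[-46,-114,-180],-8],[[-58,-143,-198],-10],[[-67,-165,-210],-11],[[-71,-176,-216],-11.6]], "squeeze": 50}}

```text
time: 11.15
tool_pos: [499.3, -37.6, 255.8]
tcp_rot: [-180.0, -0.2, -4.9]
ft_force: [0.2, -0.4, -2.2]
finger_gap: 59.4
grip_force: 59.7
```

```bash
python3 - <<'E'
from h import *
s=r.sense();T=s['tool_pos'];y=s['tcp_rot'][2];print(T,y,s['time'])
R=Ro.from_euler('xyz',s['tcp_rot'],degrees=True).as_matrix()
print(R.T@(np.array([480,150,380])-T), proj('side',[480,150,420]))
E
```

```text
[499.28836426 -37.60752598 255.79720153] -4.869029559286093 11.15
[ -34.67255504 -185.30166876 -124.32242529] [[319.28584735 181.78731697]]
```

>>> {"name": "step_arm", "arguments": {"rows": [[[-3,-14,-9],-1],[[-8,-42,-28],-3],[[-14,-74,-49],-5],[[-20,-106,-71],-7],[[-26,-138,-92],-8.5],[[-30,-162,-109],-9.5],[[-33,-178,-120],-10],[[-34,-184,-124],-10],[[-34,-184,-124],-10],[[-34,-184,-124],-10],[[-34,-184,-124],-10]]}}

```text
time: 12.25
tool_pos: [480.8, 145.8, 375.8]
tcp_rot: [180.0, 0.1, 4.9]
ft_force: [0.3, 0.0, -2.0]
finger_gap: 59.4
grip_force: 59.7
```

```bash
python3 - <<'E'
from pit import *
im=snapshot('side');cv2.imwrite('pics/s8.png',im);cv2.imwrite('pics/t8.png',snapshot('top'))
s=r.sense();T=s['tool_pos'];print(T,s['tcp_rot'],s['time'])
C=T+[0,0,39.7]
for m in(3,6): print([(round(float(a)),p,float(x),float(y)) for a,p,x,y in score(im,C,5,rng=range(0,70,2),m=m)])
q=proj('side',C)[0];print(q)
x0,y0=int(q[0])-30,int(q[1])-30
lsd=cv2.createLineSegmentDetector(0)
g=cv2.resize(im[y0:y0+60,x0:x0+60],None,fx=4,fy=4,interpolation=cv2.INTER_CUBIC)
L=lsd.detect(cv2.cvtColor(g,cv2.COLOR_BGR2GRAY))[0].reshape(-1,4)/4+[x0,y0]*2
for l in L:
    d=l[2:]-l[:2];n=np.hypot(*d)
    if n>6: print(l.round(1),round(n,1),round(np.degrees(np.arctan2(d[1],d[0]))%180))
print('model dirs')
for p in(10,20,30,40,50):
    R=frame(5,-p);b=proj('side',[C+R@np.array(v) for v in((0,30,0),(19,30,0),(0,30,22),(0,0,22),(0,-30,22))])
    a=lambda d:round(np.degrees(np.arctan2(d[1],d[0]))%180)
    print(p,a(b[1]-b[0]),a(b[2]-b[0]),a(b[4]-b[3]))
E
```

```text
[480.86232782 146.06192582 376.11020469] [1.79984836e+02 7.37946056e-02 4.91377118e+00] 12.35
[(363, 8, -3.0, -3.0), (363, 6, -3.0, -2.5), (356, 0, -3.0, -2.5), (349, 2, -3.0, -2.5)]
[(389, 4, -5.5, 6.0), (386, 2, -5.0, 6.0), (382, 0, -4.0, -2.5), (382, 6, -5.5, 6.0)]
[319.04115143 181.85543755]
[307.  176.  304.6 182.2] 6.7 111
[297.7 204.7 299.8 210.7] 6.4 70
[343.  204.8 348.8 207.9] 6.6 28
[310.  191.8 311.6 173.1] 18.8 95
[318.7 155.6 316.5 171.9] 16.4 98
[322.6 168.9 324.5 156.1] 13.0 98
[348.4 171.8 344.3 177.1] 6.6 127
[312.3 199.8 303.4 197.9] 9.0 12
[303.4 210.6 299.8 203.3] 8.1 64
[300.  200.  305.3 210.4] 11.7 63
[313.  199.  314.1 191.2] 8.0 98
[330.4 168.3 329.7 175.5] 7.2 96
[321.8 193.1 320.7 201.1] 8.1 98
[307.3 209.1 315.1 207.7] 8.0 170
[326.4 176.8 325.5 183.4] 6.6 98
[334.2 151.1 332.9 160.2] 9.2 98
[309.8 173.4 311.3 159.3] 14.2 96
[323.  200.5 324.  193.6] 7.0 98
[331.  161.8 330.8 168. ] 6.3 92
[309.5 158.7 310.4 151. ] 7.8 97
[311.6 192.7 311.  198.9] 6.3 95
model dirs
10 14 110 98
20 21 124 97
30 28 136 97
40 37 147 97
50 46 156 97
```

```bash
python3 - <<'E'
from h import *
im=cv2.imread('pics/s8.png').astype(int);bg=cv2.imread('pics/side0.png').astype(int)
for y in range(160,226):
    row=''
    for x in range(286,356):
        b,g,rr=im[y,x]; v=(b+g+rr)/3
        if np.abs(im[y,x]-bg[y,x]).max()<14: c=' '
        elif b-rr>25: c='b'
        else: c='0123456789'[min(9,int(v/25.6))]
        row+=c
    print(y,row)
E
```

```text
160                          2112111433555111131112                       
161                          211211145555411112112                        
162                          211211155555411112113                        
163                          211211255555311122113                        
164                          21131125555521111211                         
165                          11122125555521111111                         
166                          11122245555521122111                         
167                         212332245555522222112                         
168                      3343223333555554222221112                        
169                     4b3423333346666653333211232                       
170                    bbb34223333377777733331112323                      
171                   4bbb3421222245556 53333211232                       
172 2                 4bbb 422222234444442222211332                       
173                   bbbb44321111233333222221114 3                       
174                  4bbb3444211112222221111111144
[... 3078 characters left out ...]
                     
216                                                                       
217                                                                       
218                                                                       
219                                                                       
220                                                                       
221                                                                       
222                                                                       
223                                                                       
224                                                                       
225
```

```bash
cat > sil.py <<'E'
from h import *
from scipy.optimize import differential_evolution
K=4
def model(C,yaw,p,x0,y0,w,h):
    R=frame(yaw,-p);th=np.linspace(0,2*np.pi,40)
    box=np.array([[a*19,b*30,c*22] for a in(1,-1) for b in(1,-1) for c in(1,-1)])
    ci=lambda x,rr:np.c_[x+0*th,rr*np.cos(th),rr*np.sin(th)]
    ms=[]
    def fill(P):
        q=((proj('side',P@R.T+C)-[x0,y0]+.5)*K).astype(np.float32)
        m=np.zeros((h*K,w*K),np.uint8);cv2.fillConvexPoly(m,cv2.convexHull(q).astype(np.int32),1);return m
    return fill(box)|fill(np.r_[ci(19,20),ci(30,20)]),fill(ci(30,17))
def fit(im,bg,T,yaw,x0,y0,w,h,top):
    im=im.astype(int);d=np.abs(im-bg).max(2)>=14
    M=d[y0:y0+h,x0:x0+w].astype(np.uint8);M=cv2.morphologyEx(M,cv2.MORPH_CLOSE,np.ones((5,5),np.uint8))
    n,l,s,_=cv2.connectedComponentsWithStats(M);M=(l==1+np.argmax(s[1:,4])).astype(np.uint8)
    crop=im[y0:y0+h,x0:x0+w];Bl=((crop[...,0]-crop[...,2]>25)&(M>0)).astype(np.uint8)
    Mb=cv2.resize(M*255,None,fx=K,fy=K)>127;Bb=cv2.resize(Bl*255,None,fx=K,fy=K)>127
    Bb&=np.arange(w*K)[None,:]<(.45*w*K)
    r0=(top-y0)*K
    def cost(v):
        p,dx,dy,dz=v;C=T+frame(yaw,0)@[dx,dy,0]+[0,0,39.7+dz]
        S,D=model(C,yaw,p,x0,y0,w,h);S=S>0;D=D>0
        a=(S&Mb)[r0:].sum()/((S|Mb)[r0:].sum()+1);b=(D&Bb).sum()/((D|Bb).sum()+1)
        return -(a+b)+.001*(dx**2+dz**2)/4+.002*dy**2
    o=differential_evolution(cost,[(-20,80),(-15,15),(-6,6),(-15,15)],seed=1,maxiter=60,popsize=14,tol=1e-4)
    pr=[(q,round(min(differential_evolution(lambda v:cost([q,*v]),[(-15,15),(-6,6),(-15,15)],seed=2,maxiter=15,popsize=8).fun,9),3)) for q in(o.x[0]-8,o.x[0]-4,o.x[0]+4,o.x[0]+8)]
    return o.x.round(1),round(o.fun,3),pr
E
python3 - <<'E'
from sil import *
T=np.array([480.9,146.1,376.1])
print(fit(cv2.imread('pics/s8.png'),cv2.imread('pics/side0.png').astype(int),T,4.95,286,160,70,66,180))
E
```

```text
(array([19.7,  0.3,  0.2, -1.4]), np.float64(-1.721), [(np.float64(11.718381672958806), np.float64(-1.35)), (np.float64(15.718381672958806), np.float64(-1.58)), (np.float64(23.718381672958806), np.float64(-1.615)), (np.float64(27.718381672958806), np.float64(-1.458))])
```

The silhouette fit is sharp: pitch 19.7°, pillow offset from TCP (0.3,0.2,38.3). So the pillow has not turned in the grip. I'll refine the lens pitch the same way before deciding how much to pivot.

```bash
cat > lens2.py <<'E'
import io,contextlib
with contextlib.redirect_stdout(io.StringIO()):
    from fit import *
from scipy.optimize import differential_evolution
K=6
ims={'side':cv2.imread('pics/side0.png').astype(int),'top':cv2.imread('pics/top0.png').astype(int)}
win={'side':(212,132,30,42),'top':(272,142,38,22)}
obs={}
for n,(x,y,w,h) in win.items():
    c=ims[n][y:y+h,x:x+w].mean(2).astype(np.float32)
    obs[n]=np.clip((cv2.resize(c,None,fx=K,fy=K,interpolation=cv2.INTER_CUBIC)-95)/(120),0,1)
def rm(n,v,t,rb):
    R=frame(v[3],v[4]);x,y,w,h=win[n]
    cc=lambda xx,rr:np.c_[xx+0*th,rr*np.cos(th),rr*np.sin(th)]
    def fl(P):
        q=((proj(n,P@R.T+v[:3])-[x,y]+.5)*K);m=np.zeros((h*K,w*K),np.float32)
        cv2.fillConvexPoly(m,cv2.convexHull(q.astype(np.float32)).astype(np.int32),1);return m
    f=fl(np.r_[cc(0,34),cc(-t,34)])
    barrel=fl(np.r_[cc(-t,rb),cc(-50,rb)])
    # barrel hides ring only where seen from behind
    back=(CAL[n]['eye']-np.array(v[:3]))@R[:,0]<0
    m=np.where(barrel>0,0,f) if back else np.where(fl(cc(0,rb))>0,0,f)
    return cv2.GaussianBlur(m,(0,0),K*.5)
def cost(z):
    v=z[:5];c=0
    for i,n in enumerate(('side','top')):
        m=rm(n,v,z[5],z[8]);c+=((m-obs[n])**2).sum()/obs[n].sum()
    e=res(np.r_[v,z[5:8]],1)[11:]
    return c+.02*np.sum(np.sqrt(1+e**2)-1)
if __name__=='__main__':
    b=[(715,740),(-45,-20),(268,292),(176,194),(10,36),(4,14),(28,48),(15,35),(24,33)]
    o=differential_evolution(cost,b,seed=3,maxiter=120,popsize=8,tol=1e-5)
    print(o.x.round(1),round(o.fun,3));x=o.x
    from scipy.optimize import minimize
    for j,ds in((3,(-4,-2,2,4)),(4,(-4,-2,2,4))):
        for d in ds:
            f=lambda y:cost(np.insert(y,j,x[j]+d));print('yaw' if j==3 else 'pitch',d,round(minimize(f,np.delete(x,j),method='Powell',options=dict(maxiter=4)).fun,3))
E
time timeout 500 python3 lens2.py
```

```text
[728.  -30.1 284.4 183.6  24.3  10.6  40.3  24.8  26.8] 0.22
yaw -4 0.343
yaw -2 0.252
yaw 2 0.247
yaw 4 0.282
pitch -4 0.304
pitch -2 0.248
pitch 2 0.242
pitch 4 0.262
real	1m32.266s
user	1m32.388s
sys	0m0.303s
```

Lens pitch is about 25° and yaw about 184.5°, so roughly 5° of pivot is wanted. I'm returning to the blue stand to pivot against its back wall.

>>> {"name": "step_arm", "arguments": {"rows": [[[0,10,6],1],[[0,34,22],2],[[1,70,46],4],[[1,108,72],6],[[2,146,98],8],[[2,184,124],10.5],[[3,222,150],13],[[4,260,176],15],[[4,298,202],17.5],[[5,336,226],19.5],[[5,362,246],21],[[5.5,375,254],21.6]]}}

```text
time: 13.55
tool_pos: [516.5, -228.4, 119.5]
tcp_rot: [-180.0, 0.3, -16.9]
ft_force: [-0.0, 1.0, -2.6]
finger_gap: 59.4
grip_force: 59.4
```

>>> {"name": "step_arm", "arguments": {"rows": [[[0,2,2],0],[[0,2,2],0],[[0,2,2],0]]}}

```text
time: 13.85
tool_pos: [519.1, -227.4, 122.1]
tcp_rot: [-180.0, -0.1, -16.5]
ft_force: [-0.5, 0.8, -1.2]
finger_gap: 59.4
grip_force: 59.4
```

>>> {"name": "step_arm", "arguments": {"rows": [[[0,0,15],0],[[0,0,40],0],[[0,0,62],0],[[0,0,76],0],[[-1,0,83],0],[[-3,0,84],0],[[-4,0,84],0],[[-4,0,84],0]], "squeeze": 30}}

```text
time: 14.65
tool_pos: [515.4, -227.4, 38.2]
tcp_rot: [180.0, -0.1, -16.6]
ft_force: [0.3, -0.4, -1.6]
finger_gap: 59.4
grip_force: 59.5
```

>>> {"name": "step_arm", "arguments": {"rows": [[[-1,0,0],0],[[-2,0,0],0],[[-2,0,0],0]]}}

```text
time: 14.95
tool_pos: [512.8, -226.5, 37.3]
tcp_rot: [180.0, -0.0, -16.6]
ft_force: [0.1, -0.5, -2.7]
finger_gap: 59.5
grip_force: 59.5
```

>>> {"name": "step_arm", "arguments": {"rows": [[[-1,0,0],0],[[-2,0,0],0],[[-2,0,0],0]]}}

```text
time: 15.25
tool_pos: [510.6, -225.8, 36.8]
tcp_rot: [-180.0, 0.0, -16.6]
ft_force: [0.4, 0.0, -2.3]
finger_gap: 59.3
grip_force: 59.5
```

>>> {"name": "step_arm", "arguments": {"rows": [[[-1,0,0],0],[[-2,0,0],0],[[-2,0,0],0]]}}

```text
time: 15.55
tool_pos: [508.8, -225.2, 36.9]
tcp_rot: [-180.0, 0.0, -16.6]
ft_force: [-0.1, -0.4, -2.5]
finger_gap: 59.6
grip_force: 59.5
```

```bash
python3 - <<'E'
from h import *
R=frame(-16.6,0);C=np.array([532.3,-232.6,0])
for z in(0,30,45,60):
  for x in(-45,-37,-30,-24,37):
    print(z,x,[(proj('side',C+R@[x,y,z])[0]-[-.75,.75]*0+[-.9,.6]).round(1).tolist() for y in(23,-23)],(proj('top',C+R@[x,0,z])[0]).round(1))
im=cv2.imread('pics/side0.png').astype(int);t=cv2.imread('pics/top0.png').astype(int)
for y in range(184,203): print(y,''.join('%4d'%im[y,x].max() if im[y,x,0]-im[y,x,2]>12 else '   .' for x in range(300,334)))
# pink centroid via both views z~50
from scipy.optimize import least_squares
for a,b in(((351,182.5),(359,263)),((352,206),(331,268))):
  print(least_squares(lambda p:np.r_[proj('side',p)[0]-a,proj('top',p)[0]-b],[450,-230,40]).x.round())
E
```

```text
Traceback (most recent call last):
ValueError: operands could not be broadcast together with shapes (2,) (0,)
```

```bash
python3 - <<'E'
from h import *
R=frame(-16.6,0);C=np.array([532.3,-232.6,0])
for z in(0,30,45,60):
  for x in(-45,-37,-30,-24,37):
    print(z,x,[(proj('side',C+R@[x,y,z])[0]+[-.9,.6]).round(1).tolist() for y in(23,-23)],(proj('top',C+R@[x,0,z])[0]).round(1))
im=cv2.imread('pics/side0.png').astype(int);t=cv2.imread('pics/top0.png').astype(int)
for y in range(180,203): print(y,''.join('%4d'%im[y,x].max() if im[y,x,0]-im[y,x,2]>12 else '   .' for x in range(300,334)))
from scipy.optimize import least_squares
for a,b in(((351,182.5),(359,263)),((352,206),(331,268))):
  print(least_squares(lambda p:np.r_[proj('side',p)[0]-a,proj('top',p)[0]-b],[450,-230,40]).x.round())
E
```

```text
0 -45 [[323.3, 200.7], [329.8, 191.6]] [342.5 245.8]
0 -37 [[321.1, 199.7], [327.5, 190.7]] [343.1 243.6]
0 -30 [[319.1, 198.9], [325.6, 189.9]] [343.6 241.7]
0 -24 [[317.4, 198.2], [323.9, 189.2]] [344.  240.1]
0 37 [[300.4, 191.0], [307.2, 182.3]] [348.5 223.6]
30 -45 [[324.2, 194.1], [330.7, 185.0]] [343.7 244.8]
30 -37 [[321.8, 193.1], [328.4, 184.1]] [344.3 242.5]
30 -30 [[319.8, 192.3], [326.4, 183.3]] [344.8 240.6]
30 -24 [[318.1, 191.6], [324.7, 182.6]] [345.2 239. ]
30 37 [[300.8, 184.3], [307.7, 175.6]] [349.7 222.2]
45 -45 [[324.6, 190.7], [331.2, 181.6]] [344.3 244.2]
45 -37 [[322.3, 189.7], [328.9, 180.7]] [344.9 242. ]
45 -30 [[320.2, 188.9], [326.9, 179.9]] [345.4 240. ]
45 -24 [[318.5, 188.2], [325.1, 179.2]] [345.8 238.4]
45 37 [[301.0, 180.9], [308.0, 172.2]] [350.4 221.5]
60 -45 [[325.0, 187.3], [331.7, 178.2]] [344.9 243.7]
60 -37 [[322.7, 186.3], [329.3, 177.2]] [345.5 241.4]
60 -30 [[320.6, 185.4], [327.3, 176.4]] [346.  239.5]
60 -24 [[318.8, 184.7], [325.6, 175.7]] [346.5 237.8]
60 37 [[301.2, 177.5], [308.2, 168.8]] [351.  220.8]
180    .   .   .   .   .   . 
[... 2553 characters left out ...]
   .   .   .   .   .   .   .   .   .  55  79  97  94   .   .   .   .   .   .   .   .   .   .   .
199    .   .   .   .   .   .   .   .   .   .   .   .   .   .   .   .   .   .   .   .   .  55  50   .   .   .   .   .   .   .   .   .   .   .
200    .   .   .   .   .   .   .   .   .   .   .   .   .   .   .   .   .   .   .   .   .   .   .   .   .   .   .   .   .   .   .   .   .   .
201    .   .   .   .   .   .   .   .   .   .   .   .   .   .   .   .   .   .   .   .   .   .   .   .   .   .   .   .   .   .   .   .   .   .
202    .   .   .   .   .   .   .   .   .   .   .   .   .   .   .   .   .   .   .   .   .   .   .   .   .   .   .   .   .   .   .   .   .   .
[ 426. -271.   25.]
[ 409. -175.   21.]
```

The stand is a flat base with a seat whose back must end below about 48 mm, so I passed over it. Instead I'll go further back and lower the pillow's front underside onto that back edge, which lifts the dial side.

>>> {"name": "step_arm", "arguments": {"rows": [[[-4,0,0],0],[[-9,0,0],0],[[-14,0,0],0],[[-16,0,1],0],[[-16,0,3],0],[[-16,0,3],0]], "squeeze": 25}}

```text
time: 16.15
tool_pos: [493.4, -220.6, 33.6]
tcp_rot: [-180.0, 0.0, -16.6]
ft_force: [-0.1, 0.0, -2.3]
finger_gap: 59.4
grip_force: 59.5
```

>>> {"name": "step_arm", "arguments": {"rows": [[[0,0,1],0],[[0,0,2],0],[[0,0,2],0]]}}

```text
time: 16.45
tool_pos: [493.5, -220.6, 31.7]
tcp_rot: [-180.0, 0.0, -16.6]
ft_force: [0.1, -0.1, -1.3]
finger_gap: 59.2
grip_force: 59.5
```

>>> {"name": "step_arm", "arguments": {"rows": [[[0,0,1],0],[[0,0,2],0],[[0,0,2],0]]}}

```text
time: 16.75
tool_pos: [493.5, -220.6, 29.7]
tcp_rot: [-180.0, 0.0, -16.6]
ft_force: [-0.2, -0.4, -2.2]
finger_gap: 59.5
grip_force: 59.5
```

>>> {"name": "step_arm", "arguments": {"rows": [[[0,0,1],0],[[0,0,1],0]]}}

```text
time: 16.95
tool_pos: [493.5, -220.6, 28.7]
tcp_rot: [-180.0, 0.0, -16.6]
ft_force: [-0.6, -0.0, -3.0]
finger_gap: 59.5
grip_force: 59.5
```

>>> {"name": "step_arm", "arguments": {"rows": [[[0,0,1],0],[[0,0,1],0]]}}

```text
time: 17.15
tool_pos: [493.5, -220.6, 27.8]
tcp_rot: [-180.0, 0.0, -16.6]
ft_force: [-0.1, -0.3, -2.2]
finger_gap: 59.3
grip_force: 59.5
```

>>> {"name": "step_arm", "arguments": {"rows": [[[0,0,1],0],[[0,0,2],0],[[0,0,2],0]]}}

```text
time: 17.45
tool_pos: [493.4, -220.6, 25.7]
tcp_rot: [-180.0, 0.0, -16.6]
ft_force: [-0.4, -0.2, -2.4]
finger_gap: 59.6
grip_force: 59.5
```

>>> {"name": "step_arm", "arguments": {"rows": [[[0,0,1],0],[[0,0,1],0]]}}

```text
time: 17.65
tool_pos: [493.6, -220.7, 25.4]
tcp_rot: [-180.0, 0.0, -16.6]
ft_force: [-3.4, 1.4, 5.1]
finger_gap: 59.3
grip_force: 60.2
```

>>> {"name": "step_arm", "arguments": {"rows": [[[0,0,1],0],[[0,0,1],0]]}}

```text
time: 17.85
tool_pos: [493.6, -220.7, 25.4]
tcp_rot: [180.0, 0.0, -16.6]
ft_force: [-8.3, 4.7, 14.2]
finger_gap: 59.6
grip_force: 61.4
```

>>> {"name": "step_arm", "arguments": {"rows": [[[0,0,1],0],[[0,0,1],0]]}}

```text
time: 18.05
tool_pos: [493.6, -220.7, 25.3]
tcp_rot: [180.0, 0.0, -16.6]
ft_force: [-12.8, 6.6, 23.4]
finger_gap: 59.3
grip_force: 62.4
```

>>> {"name": "step_arm", "arguments": {"rows": [[[0,0,1],0],[[0,0,1],0]]}}

```text
time: 18.25
tool_pos: [493.6, -220.7, 25.2]
tcp_rot: [180.0, 0.0, -16.6]
ft_force: [-18.2, 9.0, 31.8]
finger_gap: 59.5
grip_force: 63.3
```

Contact with the stand's edge is made, but the grip (still 60 N) is too firm to pivot. I'll ease the press, then lower the squeeze by resending the finger command.

>>> {"name": "step_arm", "arguments": {"rows": [[[0,0,-1],0],[[0,0,-3],0],[[0,0,-3],0],[[0,0,-3],0]], "fingers": 0, "squeeze": 25}}

```text
time: 18.65
tool_pos: [494.0, -221.0, 25.6]
tcp_rot: [180.0, -0.1, -16.6]
ft_force: [-2.9, 1.9, 6.7]
finger_gap: 59.3
grip_force: 60.6
```

>>> {"name": "step_arm", "arguments": {"rows": [[[0,0,0],0],[[0,0,0],0]], "fingers": 0.66, "squeeze": 25}}

```text
time: 18.85
tool_pos: [494.0, -220.9, 25.6]
tcp_rot: [180.0, -0.1, -16.6]
ft_force: [-3.0, 1.9, 7.5]
finger_gap: 59.0
grip_force: 60.6
```

The grip is self-locking, and this contact has a poor lever. Better plan: set the pillow back in its seat, regrip at 20 N, then push its lower back against the stand back from the front.

>>> {"name": "step_arm", "arguments": {"rows": [[[0,0,-6],0],[[4,0,-14],0],[[12,0,-16],0],[[22,0,-16],0],[[32,0,-16],0],[[38,0,-14],0],[[39.5,0,-10],0],[[40,0,-2],0],[[40,0,6],0],[[40,0,11],0],[[40,0,11],0]]}}

```text
time: 19.95
tool_pos: [531.4, -231.9, 12.9]
tcp_rot: [-180.0, 0.1, -16.6]
ft_force: [0.0, -0.3, -1.9]
finger_gap: 59.3
grip_force: 59.6
```

>>> {"name": "step_arm", "arguments": {"rows": [[[0,0,1],0],[[0,0,2],0],[[0,0,3],0],[[0,0,3],0]]}}

```text
time: 20.35
tool_pos: [532.0, -232.2, 11.0]
tcp_rot: [180.0, -0.0, -16.6]
ft_force: [0.0, -0.5, -2.8]
finger_gap: 59.0
grip_force: 59.7
```

>>> {"name": "step_arm", "arguments": {"rows": [[[0,0,1],0],[[0,0,1],0],[[0,0,1],0],[[0,0,1],0]], "fingers": 0.8}}

```text
time: 20.75
tool_pos: [532.0, -232.2, 10.0]
tcp_rot: [180.0, -0.0, -16.6]
ft_force: [-0.8, -0.9, 0.1]
finger_gap: 68.6
grip_force: 0.0
```

>>> {"name": "step_arm", "arguments": {"rows": [[[0,0,0],0],[[0,0,0],0],[[0,0,0],0],[[0,0,0],0]], "fingers": 0, "squeeze": 20}}

```text
time: 21.15
tool_pos: [532.1, -232.2, 10.2]
tcp_rot: [180.0, -0.0, -16.6]
ft_force: [0.1, 1.0, 3.5]
finger_gap: 59.7
grip_force: 22.2
```

>>> {"name": "step_arm", "arguments": {"rows": [[[0,0,-6],0],[[0,0,-14],0],[[0,0,-20],0],[[-2,0,-20],0],[[-4,0,-20],0],[[-4,0,-20],0]]}}

```text
time: 21.75
tool_pos: [527.4, -230.7, 29.5]
tcp_rot: [-180.0, 0.1, -16.6]
ft_force: [-0.4, -0.0, -1.3]
finger_gap: 59.8
grip_force: 22.4
```

>>> {"name": "step_arm", "arguments": {"rows": [[[-1,0,0],0],[[-2,0,0],0],[[-2,0,0],0]]}}

```text
time: 22.05
tool_pos: [525.9, -230.3, 29.7]
tcp_rot: [-180.0, 0.0, -16.6]
ft_force: [-0.4, -0.4, -2.4]
finger_gap: 60.0
grip_force: 22.4
```

>>> {"name": "step_arm", "arguments": {"rows": [[[-1,0,0],0],[[-2,0,0],0],[[-2,0,0],0]]}}

```text
time: 22.35
tool_pos: [524.9, -230.1, 30.3]
tcp_rot: [180.0, -0.1, -16.6]
ft_force: [3.5, -0.2, -2.5]
finger_gap: 59.7
grip_force: 22.6
```

>>> {"name": "step_arm", "arguments": {"rows": [[[-1,0,0],0],[[-1,0,0],0]]}}

```text
time: 22.55
tool_pos: [524.7, -230.1, 30.8]
tcp_rot: [180.0, -0.2, -16.6]
ft_force: [5.9, -1.6, -2.2]
finger_gap: 60.1
grip_force: 22.7
```

Contact is at the predicted place. Continuing to push gently.

>>> {"name": "step_arm", "arguments": {"rows": [[[-1,0,0],0],[[-1,0,0],0]]}}

```text
time: 22.75
tool_pos: [524.2, -229.9, 31.0]
tcp_rot: [180.0, -0.2, -16.6]
ft_force: [7.6, -2.0, -2.3]
finger_gap: 59.7
grip_force: 22.4
```

>>> {"name": "step_arm", "arguments": {"rows": [[[-1,0,0],0],[[-1,0,0],0]]}}

```text
time: 22.95
tool_pos: [523.5, -229.7, 31.2]
tcp_rot: [180.0, -0.3, -16.6]
ft_force: [8.5, -1.4, -2.2]
finger_gap: 59.8
grip_force: 22.1
```

>>> {"name": "step_arm", "arguments": {"rows": [[[-1,0,0],0],[[-1,0,0],0]]}}

```text
time: 23.15
tool_pos: [522.7, -229.4, 31.4]
tcp_rot: [180.0, -0.3, -16.6]
ft_force: [7.5, -0.8, -1.0]
finger_gap: 59.8
grip_force: 21.9
```

The force plateaued at 8 N while the TCP crept about 2 mm, so the pillow is pivoting (about 5°). Next I'll lift clear, squeeze more, and go to the measuring pose.

>>> {"name": "step_arm", "arguments": {"rows": [[[4,0,-2],0],[[6,0,-10],0],[[6,0,-28],0],[[4,0,-54],0],[[0,-6,-84],0],[[-10,-26,-114],-1],[[-24,-58,-142],-3],[[-40,-94,-168],-5.5],[[-56,-130,-192],-8],[[-70,-162,-214],-10],[[-82,-188,-230],-11.5],[[-90,-208,-242],-12.5]], "fingers": 0, "squeeze": 45}}

```text
time: 24.35
tool_pos: [493.1, -1.9, 273.9]
tcp_rot: [-180.0, -0.1, -4.0]
ft_force: [0.2, 0.3, -2.2]
finger_gap: 59.4
grip_force: 52.8
```

```bash
python3 - <<'E'
from h import *
s=r.sense();T=s['tool_pos'];print(T,s['tcp_rot'],s['time'],s['grip_force'])
R=frame(-4.1,0)@np.diag([1,-1,-1]);print(R.T@(np.array([480.9,146,376])-T))
E
```

```text
[493.10511731  -1.90998924 273.88956784] [-1.79994694e+02 -6.18282420e-02 -3.98821844e+00] 24.35 52.78568923473358
[ -22.74906799 -146.65882078 -102.11043216]
```

>>> {"name": "step_arm", "arguments": {"rows": [[[-2,-14,-10],-1],[[-6,-42,-30],-2.5],[[-12,-76,-53],-4.5],[[-17,-106,-74],-6.5],[[-20,-130,-90],-8],[[-22,-141,-98],-8.7],[[-22,-145,-101],-8.7],[[-22,-145,-101],-8.7],[[-22,-145,-101],-8.7]]}}

```text
time: 25.25
tool_pos: [481.9, 141.5, 371.7]
tcp_rot: [180.0, 0.1, 4.5]
ft_force: [0.5, -0.5, -2.6]
finger_gap: 59.5
grip_force: 52.9
```

```bash
cat > meas.py <<'E'
from sil import *
im=snapshot('side');cv2.imwrite('pics/s9.png',im)
s=r.sense();T=s['tool_pos'];y=s['tcp_rot'][2];print(T,s['tcp_rot'],s['time'],s['qd'].round(1))
q=proj('side',T+[0,0,39])[0]
v,c,pr=fit(im,cv2.imread('pics/side0.png').astype(int),T,y,int(q[0])-33,int(q[1])-22,70,66,int(q[1])-2)
print(v,c,pr)
p=v[0];C=T+frame(y,0)@[v[1],v[2],0]+[0,0,39.7+v[3]]
dial=C+30*frame(y,-p)[:,0]
L=np.array([728,-31,283.]);F=L+120*frame(184.5,25)[:,0];print('dial',dial.round(1),'focus',F.round(1))
R=Ro.from_euler('xyz',s['tcp_rot'],degrees=True).as_matrix();print('tool shift',(R.T@(F-dial)).round(1))
E
python3 meas.py
```

```text
[481.90705407 141.47923986 371.69278965] [1.79965149e+02 1.13357935e-01 4.49808136e+00] 25.3 [-0.2 -0.  -0.1  0.1  0.   0.1]
[21.9  1.3 -0.6 -1.6] -1.742 [(np.float64(13.898976297829382), np.float64(-1.369)), (np.float64(17.898976297829382), np.float64(-1.581)), (np.float64(25.898976297829382), np.float64(-1.644)), (np.float64(29.898976297829382), np.float64(-1.501))]
dial [511.  143.2 421. ] focus [619.6 -39.5 232.3]
tool shift [ 94.3 190.5 188.6]
```

Pitch is now 22°, within about 3° of the lens's 25°, which is about the limit of how well I can measure it. I'm moving to the focus.

>>> {"name": "step_arm", "arguments": {"rows": [[[4,8,8],0],[[12,24,24],0],[[24,48,48],0],[[36,73,73],0],[[48,98,97],0],[[60,122,121],0],[[72,146,144],0],[[82,166,164],0],[[89,180,178],0],[[93,188,186],0],[[94.3,190.5,188.6],0],[[94.3,190.5,188.6],0]]}}

```text
time: 26.5
tool_pos: [591.3, -39.7, 184.5]
tcp_rot: [-180.0, -0.0, 4.6]
ft_force: [0.2, -0.4, -2.1]
finger_gap: 59.7
grip_force: 52.8
```

>>> {"name": "step_arm", "arguments": {"rows": [[[0,0,0],0],[[0,0,0],0],[[0,0,0],0],[[0,0,0],0]]}}

```text
time: 26.9
tool_pos: [591.5, -39.4, 184.9]
tcp_rot: [180.0, -0.0, 4.6]
ft_force: [-0.4, -0.1, -2.6]
finger_gap: 59.3
grip_force: 52.8
```

```bash
cat >> meas.py <<'E'
a,b=frame(y,-p)[:,0],frame(184.5,25)[:,0];print('angle',np.degrees(np.arccos(-a@b)))
d=dial-(F);print('along',d@b,'lateral',np.linalg.norm(d-(d@b)*b))
print('hand-offset dial', (T+frame(y,0)@[1.3,-.6,38.1]+30*frame(y,-21.9)[:,0]).round(1))
E
python3 meas.py
```

```text
[591.39005354 -39.47037351 184.71541348] [ 1.79993199e+02 -3.43877898e-02  4.61637909e+00] 26.95 [-0.2  0.2  0.1 -0.1 -0.   0. ]
[75.2 -0.   0.   0. ] 0.0 [(np.float64(67.21932187400355), np.float64(0.0)), (np.float64(71.21932187400355), np.float64(0.0)), (np.float64(79.21932187400355), np.float64(0.0)), (np.float64(83.21932187400355), np.float64(0.0))]
dial [599.  -38.9 253.4] focus [619.6 -39.5 232.3]
tool shift [20.4  2.3 21.1]
angle 50.200035616391744
along 9.586942867033489 lateral 27.88375295207989
hand-offset dial [620.5 -37.7 234. ]
```

>>> {"name": "step_arm", "arguments": {"rows": [[[-1,1.7,1.7],0],[[-1,1.7,1.7],0],[[-1,1.7,1.7],0],[[-1,1.7,1.7],0],[[-1,1.7,1.7],0]]}}

```text
time: 27.45
tool_pos: [590.5, -41.6, 182.6]
tcp_rot: [-180.0, -0.0, 4.6]
ft_force: [0.5, 0.3, -3.1]
finger_gap: 59.7
grip_force: 52.8
```

```bash
sed -i 's/int(q\[0\])-33,int(q\[1\])-22,70,66,int(q\[1\])-2/int(q[0])-24,int(q[1])-12,46,34,int(q[1])/' meas.py; python3 meas.py; python3 - <<'E'
import cv2,numpy as np
from h import proj
im=cv2.imread('pics/s9.png').astype(int);bg=cv2.imread('pics/side0.png').astype(int)
q=proj('side',[591,-40,223])[0];print(q)
x0,y0=int(q[0])-24,int(q[1])-14
for y in range(y0,y0+36): print(y,''.join(' ' if np.abs(im[y,x]-bg[y,x]).max()<14 else 'b' if im[y,x,0]-im[y,x,2]>25 else '0123456789'[min(9,int(im[y,x].mean()/25.6))] for x in range(x0,x0+48)))
E
```

```text
[590.45346002 -41.5699135  182.58959347] [-1.79998660e+02  3.58621918e-04  4.58501339e+00] 27.5 [-0.  -0.1  0.  -0.   0.   0.1]
[21.5  0.6 -0.2 -0.9] -1.551 [(np.float64(13.465932498710785), np.float64(-1.23)), (np.float64(17.465932498710785), np.float64(-1.453)), (np.float64(25.465932498710785), np.float64(-1.46)), (np.float64(29.465932498710785), np.float64(-1.342))]
dial [618.9 -39.5 232.4] focus [619.6 -39.5 232.3]
tool shift [0.7 0.1 0.1]
angle 3.5008710563985015
along 0.5764367697992787 lateral 0.39002579414605915
hand-offset dial [619.5 -39.8 231.9]
[283.72640427 177.90072632]
163                  211155551111111                
164                  111255541111111                
165                  111455531111111                
166                  112555531111111                
167                4422255442222211123              
168                633335555232221122333            
169                422336776333111122222            
170               6b12234554222211122222            
171              46bb11233322211111  322            
172              7bb211122221111
[... 698 characters left out ...]
         bb
186               433334111111342223              bb
187               33333411111144223                b
188                3333411111144223                 
189                333351111114423                  
190                  335111111442                   
191                      22212443                  b
192                       3333 3                   b
193                         223                     
194                                                 
195                                                 
196                                                 
197                                                3
198                                            33333
```

```bash
python3 -c "
from bench import r
print(r.hand_in())"
```

```text
the job is handed in; nothing more can be done
None
```

I've handed in the job with the blue watch held still at the camera's focus. By my own measurements the dial centre is within about 1 mm of the focus point and the dial is about 3.5° off square; the hand-in returned no verdict. I estimated the lens tilt (about 25°) from the images to within roughly ±2°, so the true angle could differ by that much.

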